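# Sweep the loose nuts into the parts pen

### The arm

A 6-joint arm with a two-finger parallel gripper is mounted at the origin on the work surface. World frame = base frame: x ahead of the robot, y to its left, z up, the work surface at z = 0. Lengths are in m, angles in degrees, forces in N, time in s.
With the tool pointing down it reaches from about 0.35 to 0.875 m from the base axis. Payload 4.2 kg.
Tool frame: the origin (TCP) lies on the centre line of the jaws, within the pads' length; the fingertips stand 19 mm ahead of it and the grasp point (between the pads) is the TCP; z points along the fingers, y is the line along which they close (so a half turn about z gives the same grasp; the last joint's range is limited). The gripper opens to 85 mm and grips with 20 to 120 N. Pads are 22 mm wide; open, the fingers measure 114 mm over their backs; the gripper's body (76 mm by 85 mm) begins 54 mm behind the grasp point. The pads swing forward as they close: fully open they stand 13 mm farther back than shut.
Start: joints at [79.045, 22.042, 0.453, 0, -68.411, -14.817], TCP at [0.272, 0.563, 0.25] pointing down, gripper open.
Joint ranges: [-179.83, 179.83], [-69.29, 118.12], [-61.27, 80.66], [-181.25, 117.63], [-171.15, -9.14], [-177.46, 177.46]. Speed limits (degrees/s): [159.86, 159.86, 180, 180, 180, 180].

### API

Orientations are given as [roll, pitch, yaw] about the fixed x, y, z axes, in that order (R = Rz(yaw) Ry(pitch) Rx(roll)).
In Python, from station import status, optics, finish_job, spotter gives the robot as it stands.
- The arm moves only by the shell command python3 -m inch 'ROWS'. ROWS is JSON, a list of rows, each a list of 3 entries, a list of its own where there are three numbers: the shift along the world's x, y, z each as a share of 30 cm, from -1 to 1, then the turn, a rotation vector about the world's x, y, z each as a share of 1.5 rad, from -1 to 1, then the finger opening in mm, from 0 to 85.4. In form: [[[x, y, z], [wx, wy, wz], fingers], ...]. A call has 1 to 8 rows; each row is the pose to reach, as a shift and turn from the pose commanded when the call began; what a row does not reach only later rows make up. A row lasts 1/8 s, in which the tool goes at most 62.5 mm and 10.7 degrees, less where a joint would pass 70% of its speed; a pose out of reach is approached as far as the arm can. A call with a number of a shift or a turn outside -1 to 1 is refused whole. A call with a gripper value outside its range is refused whole. The fingers move at their own pace and stop on an object; the grip force is fixed at half the most. Time passes only in rows, so rows that repeat a pose let the fingers close. It gives the time, the measured TCP pose, the force, the opening and the grip force at its end, in the units of the state.
- status.sense(): the state, without advancing time (a new reading comes with each control period).
- optics.camera(name): name is "side" or "top"; returns the picture (480x640x3 uint8, red, green, blue); there is no depth.
- optics.get_calibration(name): a dict with "camera_matrix" (3x3 intrinsics, pixels), "R" (3x3) and "t" (3): a world point X has camera coordinates R X + t. Camera axes: x right, y down, z forward; pixel columns grow to the right and rows downward; lengths in m; the calibration is good to about 2 mm. A picture is of the moment at which its call begins. get_calibration takes no time and is no camera call.
- finish_job(): hands the job in; it is judged then, once.
Trained networks look in the newest picture that a camera, given by its name, has taken for a name from the list of things; names that differ only in an ending like _2 or _b are one class to them, and where a whole thing is asked for, a point or a joint stands for the part that bears it (a point fixed in the world has none). Each returns a list of dicts, best first, with "confidence" (0 to 1); they miss things now and then, are a little off and sometimes report something else, mostly with a low value. They report only what shows in the picture. A call takes as long as a camera call.
- spotter.outline_of(camera, name): "region" (480x640 bool, what is visible of it) and "box" ([centre column, centre row, width, height] in pixels, round what is visible of it).
The state is a dict: "time_s": time; "joints": joint angles; "joint_vel": joint speeds; "tau": joint torques, N m; "position": TCP position; "ee_rot": TCP orientation; "ft_force": force on the tool from outside, world axes, zero at the start; "moment": the same for the moment, N m; "finger_gap": opening from 0.0 (shut) to 1.0 (fully open); "grasp_force": force on a finger pad.
Only numpy, scipy, OpenCV 4.12 (cv2) and the standard library are available. Lean on these libraries where they do the work, as an engineer would, in place of code of your own. Each camera call takes 0.05 s, during which the arm holds its last target. There are 200 camera calls.

### The job

Clear the bench after the job: with the fingertips, sweep the three loose hexagon nuts along the bench into the open side of the grey three-sided parts pen, so that each lies flat and wholly inside it. Only push them: do not lift or turn over a nut, and leave the round collar and everything else on the bench where it is.

Things in the scene. Friction and masses are not known exactly. Their poses are not given: they have to be found in the camera images.
- nut_a: steel hexagon nut, 36 across flats (42 over corners), 19 tall, 23 bore, about 110 g, lying flat and loose on the bench; origin at the centre of its underside, z up along its bore. The three nuts are identical; each lies ahead of the robot in one of four lanes 75 apart in x (the collar has the fourth, in any order), all at y below 10
- nut_b: steel hexagon nut, 36 across flats (42 over corners), 19 tall, 23 bore, about 110 g, lying flat and loose on the bench; origin at the centre of its underside, z up along its bore. The three nuts are identical; each lies ahead of the robot in one of four lanes 75 apart in x (the collar has the fourth, in any order), all at y below 10
- nut_c: steel hexagon nut, 36 across flats (42 over corners), 19 tall, 23 bore, about 110 g, lying flat and loose on the bench; origin at the centre of its underside, z up along its bore. The three nuts are identical; each lies ahead of the robot in one of four lanes 75 apart in x (the collar has the fourth, in any order), all at y below 10
- pen: grey steel pen fixed to the bench on the left: three-sided fence 25 tall, walls 4 thick, no lip in its open side, floor (black mat) flush with the bench. Inside 200 wide (its x) by 120 deep (its y). Origin at the centre of the inner floor; y points from the open side (mouth line y = -60, facing the nuts) to the back wall (y = +60); side walls at x = -100, +100
- collar: plain round steel collar (a spacer, NOT a nut), a short round tube: outside diameter 34, bore 20, 36 tall, standing upright among the nuts; loose; origin at the centre of its underside; stays where it is
- socket: stepped round steel wrench socket standing upright, 26 diameter, 42 tall, loose, to the right (-y) of the nuts; origin at the centre of its underside; stays where it is
- bolt: dark steel bolt standing on its round head (30 diameter, 10 tall), shank 14 diameter, 50 tall in all, loose, beyond the nuts (+x); origin at the centre of its underside; stays where it is
- driver: screwdriver with a black handle, about 200 long and under 35 tall, lying beyond the nuts roughly along y; loose; stays where it is
- dish: black plastic bowl, 90 diameter, 30 tall, beyond the pen and the nuts (+x); loose; stays where it is
- can: tall can, 60 diameter, 130 tall, to the right and beyond the nuts; loose; stays where it is
- tape: yellow tape measure, 65 x 62 x 36 tall, lying flat to the right of the nuts, nearer the robot; loose; stays where it is

How it is judged (in metres and radians):
At the end, for the whole second after the job is handed in: All three nuts lie flat (tilt under 0.15 rad, underside within 4 mm of the bench) and at rest inside the pen, each centre between the side walls and at least 17 mm behind the mouth line; the collar and all other loose things are within 15 mm of where they began (x of nut_a in the frame of pen between -0.1 and 0.1 m and y of nut_a in the frame of pen between -0.043 and 0.06 m and height (world z) of each of nut_a, nut_b, nut_c below 0.004 m and angle between each of nut_a, nut_b, nut_c's own z axis and vertical below 0.15 rad and linear speed of each of nut_a, nut_b, nut_c below 0.01 m/s and x of nut_b in the frame of pen between -0.1 and 0.1 m and y of nut_b in the frame of pen between -0.043 and 0.06 m and x of nut_c in the frame of pen between -0.1 and 0.1 m and y of nut_c in the frame of pen between -0.043 and 0.06 m and distance of each of collar, socket, bolt, driver, dish, can, tape from where it was at the start of the episode below 0.015 m); the robot touches nothing.
It fails at once if a nut is lifted off the bench or turned over (its underside's centre rises more than 12 mm) (height (world z) of any of nut_a, nut_b, nut_c above 0.012 m).
It fails at once if one of the other loose things (collar, socket, bolt, screwdriver, dish, can, tape measure) is moved more than 15 mm (distance of any of collar, socket, bolt, driver, dish, can, tape from where it was at the start of the episode above 0.015 m).
It also fails if it takes over 72 s, if anything falls off the work surface, if the arm or the gripper's body presses on something with over 40 N, if the wrist force passes 120 N, or if a joint passes its speed limit or range.

## Working session

There is one attempt and no reset: what is moved stays moved. The work goes in short steps, Python scripts to look and compute and a shell command to move; the robot and the scene stay as the last step left them, time stands still between calls to the robot, and variables do not carry over. Pictures are saved under pics/ and viewed, at most 10 in all, crops included, and the job is handed in when it is done.

```bash
mkdir -p pics; cat > h.py <<'E'
import numpy as np, cv2
from station import status, optics, finish_job, spotter
def w(cam,u,v,z):
    c=optics.get_calibration(cam);K,R,t=[np.array(c[k]) for k in("camera_matrix","R","t")]
    d=R.T@np.linalg.inv(K)@np.array([u,v,1.]);o=-R.T@t
    return o+d*(z-o[2])/d[2]
def snap(cam,name):
    im=optics.camera(cam);cv2.imwrite(f"pics/{name}.png",im[:,:,::-1].copy());return im
def find(cam,n,z,k=6):
    for r in spotter.outline_of(cam,n)[:k]:
        b=r["box"];m=np.argwhere(r["region"]);c=m.mean(0)
        print(n,round(r["confidence"],2),"box",np.round(b),"mean px",np.round(c[::-1]),"xy",np.round(w(cam,b[0],b[1],z)[:2],4))
E
python3 - <<'E'
from h import *
snap("top","t0");snap("side","s0")
for n,z in [("nut_a",.012),("collar",.036),("pen",.012),("socket",.042),("bolt",.05),("tape",.036),("driver",.015),("dish",.03),("can",.13)]: find("top",n,z)
c=optics.get_calibration("top");R=np.array(c["R"]);print(-R.T@np.array(c["t"]))
s=status.sense();print(s["position"],s["ee_rot"],s["time_s"])
E
```

```text
nut_a 0.79 box [387. 241.  20.  22.] mean px [386. 239.] xy [ 0.6051 -0.1687]
nut_a 0.71 box [390. 315.  19.  23.] mean px [389. 317.] xy [ 0.4628 -0.1752]
nut_a 0.6 box [325. 203.  23.  20.] mean px [321. 202.] xy [ 0.6788 -0.046 ]
collar 0.55 box [360. 284.  15.  15.] mean px [360. 283.] xy [ 0.5197 -0.1153]
pen 0.92 box [153. 247.  72. 106.] mean px [152. 247.] xy [0.5825 0.2916]
socket 0.68 box [467. 266.  14.  14.] mean px [468. 265.] xy [ 0.557  -0.3165]
bolt 0.69 box [295. 150.  18.  19.] mean px [296. 150.] xy [0.7744 0.0134]
tape 0.76 box [446. 354.  40.  40.] mean px [446. 354.] xy [ 0.3918 -0.2788]
driver 0.89 box [427. 158.  91.  12.] mean px [445. 160.] xy [ 0.7721 -0.2451]
dish 0.84 box [231. 151.  45.  47.] mean px [233. 150.] xy [0.775  0.1423]
dish 0.63 box [324. 202.  24.  17.] mean px [323. 203.] xy [ 0.6767 -0.0441]
dish 0.4 box [386. 241.  22.  23.] mean px [387. 238.] xy [ 0.6029 -0.1651]
can 0.59 box [512. 179.  52.  42.] mean px [513. 179.] xy [ 0.7069 -0.376 ]
[ 0.4695088  -0.06591244  1.1511682 ]
[0.27170335 0.56280422 0.25028029] [ 1.79995968e+02  5.60321851e-04 -2.57736993e+01] 0.55
```

View pics/t0.png

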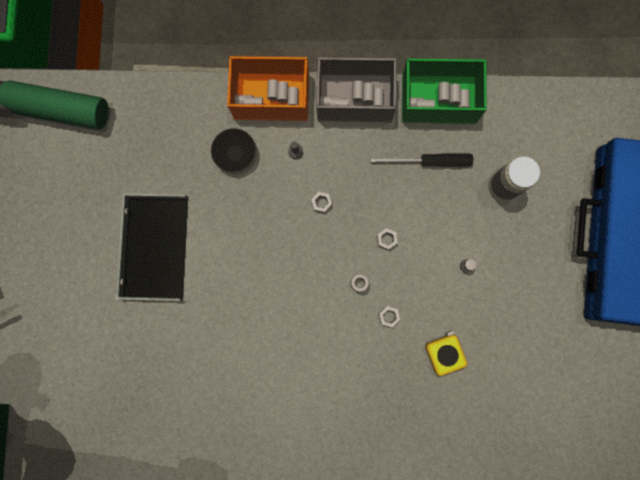

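View pics/s0.png

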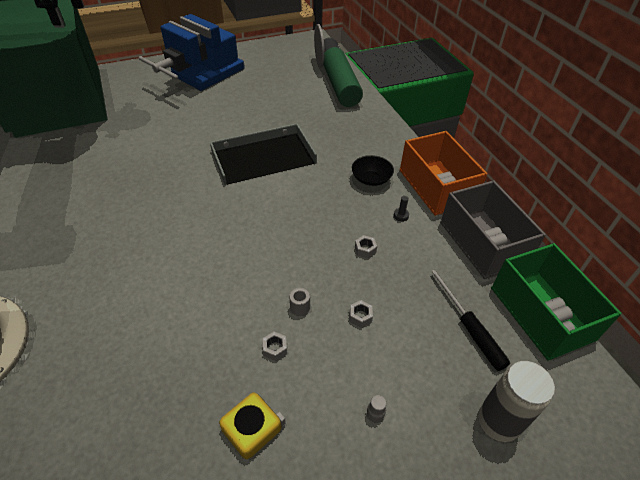

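The top view is clear. The nuts are at about px (322,202), (388,239) and (390,317), with the collar at (360,284). The pen's top corners are at about (125,196), (187,196), (183,299) and (119,299), with its mouth facing right. I'll refine these positions next.

```bash
python3 - <<'E'
from h import *
im=cv2.imread("pics/t0.png",0)
for n,(u,v),z in [("n1",(322,202),.019),("n2",(388,239),.019),("n3",(390,317),.019),("col",(360,284),.036)]:
    p=im[v-14:v+15,u-14:u+15]; t,b=cv2.threshold(p,0,255,cv2.THRESH_OTSU)
    c,r=cv2.minEnclosingCircle(cv2.findNonZero(b)); m=np.argwhere(b>0).mean(0)[::-1]
    print(n,c,r,m,np.round(w("top",u-14+c[0],v-14+c[1],z),4),np.round(w("top",u-14+m[0],v-14+m[1],z),4))
for u,v in [(125,196),(187,196),(183,299),(119,299)]: print(np.round(w("top",u,v,.025),4))
i=cv2.imread("pics/t0.png")[180:330,105:415]
cv2.imwrite("pics/c0.png",cv2.resize(i,None,fx=2.5,fy=2.5,interpolation=cv2.INTER_CUBIC))
E
```

```text
n1 (12.997354507446289, 12.685185432434082) 10.138489723205566 [13.02469136 12.69753086] [ 0.6812 -0.0377  0.019 ] [ 0.6812 -0.0378  0.019 ]
n2 (13.40999984741211, 12.6899995803833) 10.514100074768066 [13.40588235 12.69411765] [ 0.611  -0.1685  0.019 ] [ 0.611  -0.1685  0.019 ]
n3 (13.5, 13.0) 10.30786418914795 [13.50955414 12.9044586 ] [ 0.4602 -0.1744  0.019 ] [ 0.4604 -0.1744  0.019 ]
col (14.0, 14.0) 19.799089431762695 [13.88730385 13.44650499] [ 0.5191 -0.1162  0.036 ] [ 0.5202 -0.116   0.036 ]
[0.6814 0.3489 0.025 ]
[0.6839 0.2258 0.025 ]
[0.4823 0.2232 0.025 ]
[0.4791 0.3477 0.025 ]
```

View pics/c0.png

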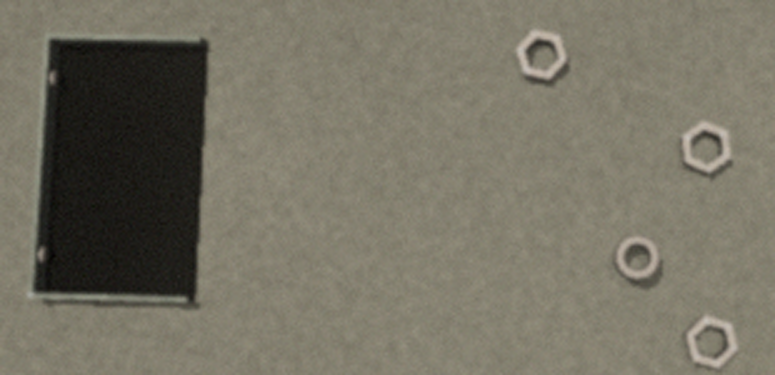

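The crop confirms the pen interior: x about 0.483 to 0.680, mouth at y about 0.225, back wall at about 0.345. The nuts are at (0.681,-0.038), (0.611,-0.169) and (0.460,-0.174), and the collar is at (0.520,-0.116). I'll push each nut with the two fingertips about 28 mm apart, so they cradle it from behind. nut2 goes first.

```bash
python3 -m inch '[[[0.38,-0.9,0],[0,0,-0.747],28],[[0.38,-0.9,0],[0,0,-0.747],28],[[0.38,-0.9,0],[0,0,-0.747],28],[[0.38,-0.9,0],[0,0,-0.747],28],[[0.38,-0.9,0],[0,0,-0.747],28],[[0.38,-0.9,0],[0,0,-0.747],28],[[0.38,-0.9,0],[0,0,-0.747],28]]'
python3 -m inch '[[[0.4,-0.95,0],[0,0,0],28],[[0.4,-0.95,0],[0,0,0],28],[[0.4,-0.95,0],[0,0,0],28],[[0.4,-0.95,0],[0,0,0],28],[[0.4,-0.95,0],[0,0,0],28],[[0.4,-0.95,0],[0,0,0],28]]'
python3 -m inch '[[[0.35,-0.77,-0.2],[0,0,0],28],[[0.35,-0.77,-0.2],[0,0,0],28],[[0.35,-0.77,-0.2],[0,0,0],28],[[0.35,-0.77,-0.2],[0,0,0],28],[[0.35,-0.77,-0.2],[0,0,0],28],[[0.35,-0.77,-0.2],[0,0,0],28]]'
```

```text
time_s: 1.42
position: [0.386, 0.2924, 0.2507]
ee_rot: [-180.0, 0.0, -89.9]
ft_force: [0.6, 0.4, -0.0]
finger_gap: 0.332
grasp_force: 0.0
time_s: 2.17
position: [0.5067, 0.0052, 0.2499]
ee_rot: [180.0, -0.0, -90.1]
ft_force: [-0.6, 1.3, -0.2]
finger_gap: 0.331
grasp_force: 0.0
time_s: 2.92
position: [0.6109, -0.2224, 0.1895]
ee_rot: [179.9, 0.0, -89.9]
ft_force: [-0.4, -0.2, 0.9]
finger_gap: 0.331
grasp_force: 0.0
```

```bash
python3 -m inch '[[[0,0,-0.2],[0,0,0],28],[[0,0,-0.4],[0,0,0],28],[[0,0,-0.5],[0,0,0],28],[[0,0,-0.547],[0,0,0],28],[[0,0,-0.547],[0,0,0],28]]'
python3 - <<'E'
from h import *
snap("side","s1"); i=cv2.imread("pics/s1.png")[230:440,230:510]
cv2.imwrite("pics/s1c.png",cv2.resize(i,None,fx=2.5,fy=2.5))
E
```

```text
time_s: 3.55
position: [0.6111, -0.2219, 0.0267]
ee_rot: [-180.0, -0.0, -89.8]
ft_force: [0.4, -0.7, -0.1]
finger_gap: 0.328
grasp_force: 0.0
```

View pics/s1c.png

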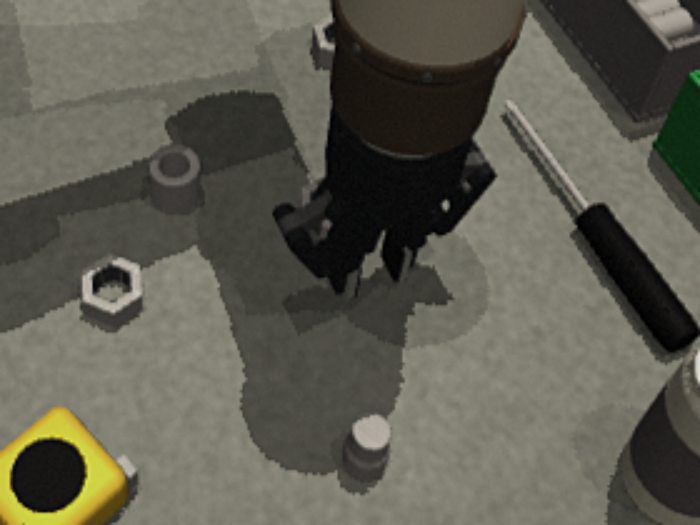

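The fingertips are down behind nut2, and the knuckles sit well above the collar's height. Now I'll push it toward the pen.

```bash
python3 -m inch '[[[0,0.07,0],[0,0,0],28],[[0,0.15,0],[0,0,0],28],[[-0.005,0.25,0],[0,0,0],28],[[-0.01,0.35,0],[0,0,0],28],[[-0.02,0.45,0],[0,0,0],28],[[-0.025,0.55,0],[0,0,0],28],[[-0.03,0.65,0],[0,0,0],28],[[-0.04,0.75,0],[0,0,0],28]]'
python3 - <<'E'
from h import *
snap("side","s2");snap("top","t2")
find("top","nut_a",.012); find("side","nut_a",.0095)
E
```

```text
time_s: 4.6
position: [0.5993, 0.0038, 0.0281]
ee_rot: [-179.8, 0.0, -89.9]
ft_force: [0.7, -0.7, -0.4]
finger_gap: 0.327
grasp_force: 0.5
nut_a 0.6 box [391. 313.  21.  22.] mean px [388. 316.] xy [ 0.4661 -0.1775]
nut_a 0.57 box [324. 202.  18.  21.] mean px [321. 201.] xy [ 0.6806 -0.0435]
nut_a 0.84 box [367. 246.  23.  24.] mean px [365. 246.] xy [ 0.6811 -0.0384]
nut_a 0.83 box [274. 348.  28.  31.] mean px [274. 346.] xy [ 0.4562 -0.1769]
nut_a 0.74 box [320. 234.  10.  21.] mean px [318. 235.] xy [0.6115 0.0198]
```

View pics/s2.png

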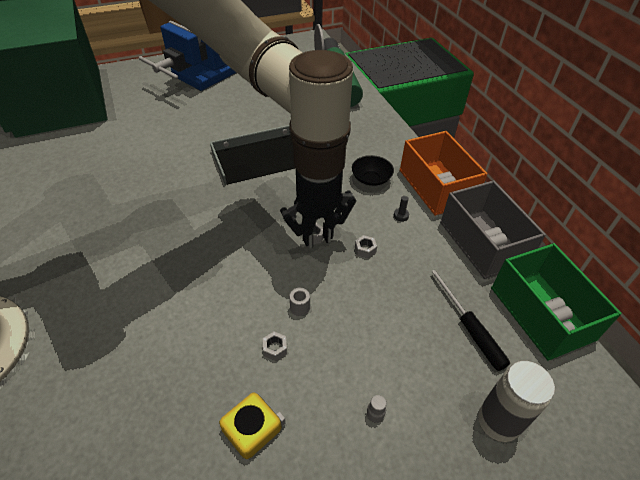

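nut2 is held between the tips at px (318,235) and moving with them. I'll carry on into the pen, slowing down at the end.

```bash
python3 -m inch '[[[-0.01,0.1,0],[0,0,0],28],[[-0.02,0.2,0],[0,0,0],28],[[-0.02,0.3,0],[0,0,0],28],[[-0.03,0.4,0],[0,0,0],28],[[-0.04,0.5,0],[0,0,0],28],[[-0.05,0.6,0],[0,0,0],28],[[-0.055,0.7,0],[0,0,0],28],[[-0.057,0.78,0],[0,0,0],28]]'
python3 -m inch '[[[0,0.05,0],[0,0,0],28],[[0,0.1,0],[0,0,0],28],[[0,0.13,0],[0,0,0],28],[[0,0.14,0],[0,0,0],28],[[0,0.14,0],[0,0,0],28],[[0,0.1,0],[0,0,0],28],[[0,0.06,0.1],[0,0,0],28],[[0,0.06,0.25],[0,0,0],28]]'
python3 - <<'E'
from h import *
snap("side","s3");snap("top","t3")
find("side","nut_a",.0095)
print(status.sense()["position"])
E
```

```text
time_s: 5.8
position: [0.5819, 0.236, 0.027]
ee_rot: [-180.0, -0.0, -90.0]
ft_force: [0.9, -2.1, 1.4]
finger_gap: 0.329
grasp_force: 1.4
time_s: 6.8
position: [0.5802, 0.2518, 0.0995]
ee_rot: [179.7, -0.1, -90.1]
ft_force: [0.1, 0.5, 0.1]
finger_gap: 0.328
grasp_force: 0.0
nut_a 0.95 box [366. 246.  27.  23.] mean px [366. 246.] xy [ 0.6805 -0.0371]
nut_a 0.75 box [273. 348.  28.  29.] mean px [275. 346.] xy [ 0.4546 -0.1763]
nut_a 0.71 box [264. 150.  21.  21.] mean px [262. 151.] xy [0.5873 0.3044]
[0.58285247 0.25418334 0.10366807]
```

View pics/s3.png

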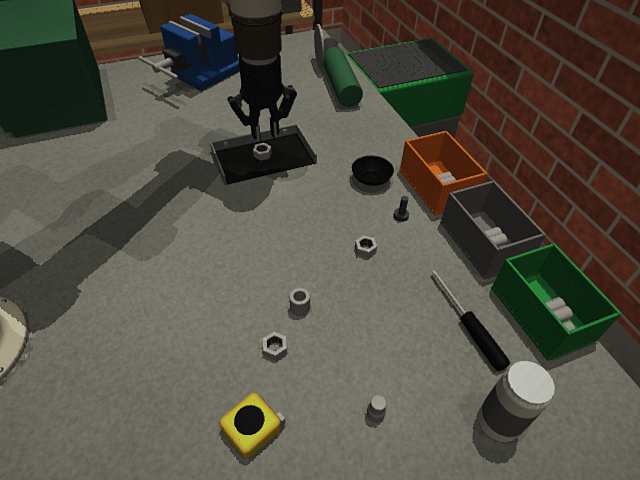

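nut2 lies flat in the pen at px (264,150), about (0.587,0.304). Next is nut1, at (0.681,-0.038).

```bash
python3 -m inch '[[[0.33,-0.95,0],[0,0,0],28],[[0.33,-0.95,0],[0,0,0],28],[[0.33,-0.95,0],[0,0,0],28],[[0.33,-0.95,0],[0,0,0],28],[[0.33,-0.95,0],[0,0,0],28],[[0.33,-0.95,0],[0,0,0],28]]'
python3 -m inch '[[[0,-0.203,0],[0,0,0],28],[[0,-0.203,0],[0,0,0],28],[[0,-0.203,-0.15],[0,0,0],28],[[0,-0.203,-0.25],[0,0,0],28],[[0,-0.203,-0.25],[0,0,0],28]]'
python3 -m inch '[[[0,0.06,0],[0,0,0],28],[[0,0.12,0],[0,0,0],28],[[-0.01,0.2,0],[0,0,0],28],[[-0.02,0.3,0],[0,0,0],28],[[-0.035,0.4,0],[0,0,0],28],[[-0.05,0.5,0],[0,0,0],28],[[-0.065,0.6,0],[0,0,0],28],[[-0.08,0.7,0],[0,0,0],28]]'
python3 - <<'E'
from h import *
snap("side","s4")
find("side","nut_a",.0095)
E
```

```text
time_s: 7.7
position: [0.6801, -0.0352, 0.0988]
ee_rot: [179.8, 0.0, -90.3]
ft_force: [0.2, 0.1, -0.4]
finger_gap: 0.327
grasp_force: 0.0
time_s: 8.32
position: [0.6781, -0.0908, 0.0226]
ee_rot: [179.6, 0.0, -89.9]
ft_force: [-0.1, -0.0, -0.3]
finger_gap: 0.331
grasp_force: 0.0
time_s: 9.32
position: [0.6565, 0.1203, 0.0276]
ee_rot: [-179.9, 0.0, -89.9]
ft_force: [1.0, -1.9, 2.3]
finger_gap: 0.331
grasp_force: 1.0
nut_a 0.79 box [264. 150.  20.  22.] mean px [262. 151.] xy [0.588  0.3022]
nut_a 0.56 box [275. 348.  25.  32.] mean px [274. 346.] xy [ 0.4566 -0.1773]
nut_a 0.43 box [325. 186.  14.  21.] mean px [323. 187.] xy [0.6702 0.142 ]
```

```bash
python3 -m inch '[[[-0.02,0.1,0],[0,0,0],28],[[-0.04,0.2,0],[0,0,0],28],[[-0.05,0.3,0],[0,0,0],28],[[-0.05,0.38,0],[0,0,0],28],[[-0.05,0.44,0],[0,0,0],28],[[-0.05,0.48,0],[0,0,0],28],[[-0.05,0.5,0],[0,0,0],28],[[-0.05,0.5,0],[0,0,0],28]]'
python3 -m inch '[[[0,-0.05,0],[0,0,0],28],[[0,-0.08,0.1],[0,0,0],28],[[0,-0.08,0.25],[0,0,0],28],[[0,-0.08,0.25],[0,0,0],28]]'
python3 - <<'E'
from h import *
snap("side","s5")
find("side","nut_a",.0095); find("side","collar",.018)
E
```

```text
time_s: 10.42
position: [0.6418, 0.2681, 0.0261]
ee_rot: [-180.0, 0.0, -90.0]
ft_force: [0.5, 0.2, -0.2]
finger_gap: 0.325
grasp_force: 0.1
time_s: 10.92
position: [0.644, 0.2436, 0.1058]
ee_rot: [-179.6, 0.2, -90.0]
ft_force: [0.1, -0.0, -0.5]
finger_gap: 0.33
grasp_force: 0.0
nut_a 0.83 box [276. 346.  27.  29.] mean px [274. 346.] xy [ 0.4589 -0.1746]
nut_a 0.62 box [264. 151.  22.  18.] mean px [262. 151.] xy [0.5867 0.2988]
nut_a 0.6 box [289. 149.  17.  17.] mean px [288. 148.] xy [0.6417 0.288 ]
collar 0.69 box [298. 301.  24.  25.] mean px [300. 301.] xy [ 0.5192 -0.1131]
collar 0.42 box [264. 150.  22.  18.] mean px [262. 151.] xy [0.5851 0.2929]
```

nut1 is in, at about (0.641,0.288). Last is nut3, pushed straight along its lane until it is past the collar.

```bash
python3 -m inch '[[[-0.31,-0.77,0],[0,0,0],28],[[-0.31,-0.77,0],[0,0,0],28],[[-0.31,-0.77,0],[0,0,0],28],[[-0.31,-0.77,0],[0,0,0],28],[[-0.31,-0.77,0],[0,0,0],28]]'
python3 -m inch '[[[-0.3,-0.763,0],[0,0,0],28],[[-0.3,-0.763,0],[0,0,0],28],[[-0.3,-0.763,0],[0,0,0],28],[[-0.3,-0.763,0],[0,0,0],28],[[-0.3,-0.763,0],[0,0,0],28],[[-0.3,-0.763,0],[0,0,0],28]]'
python3 -m inch '[[[0,0,-0.15],[0,0,0],28],[[0,0,-0.25],[0,0,0],28],[[0,0,-0.25],[0,0,0],28]]'
python3 - <<'E'
from h import *
snap("side","s6");find("side","nut_a",.0095);print(status.sense()["position"])
i=cv2.imread("pics/s6.png")[220:440,180:400]
cv2.imwrite("pics/s6c.png",cv2.resize(i,None,fx=2.5,fy=2.5))
E
```

```text
time_s: 11.7
position: [0.5451, 0.009, 0.0997]
ee_rot: [179.7, -0.1, -90.3]
ft_force: [0.4, 0.4, 0.4]
finger_gap: 0.328
grasp_force: 0.0
time_s: 12.45
position: [0.4587, -0.2159, 0.1006]
ee_rot: [179.9, 0.0, -90.0]
ft_force: [-0.2, 0.1, -0.6]
finger_gap: 0.33
grasp_force: 0.0
time_s: 12.82
position: [0.4577, -0.2144, 0.0241]
ee_rot: [179.7, 0.0, -89.8]
ft_force: [-0.6, -0.3, 0.4]
finger_gap: 0.331
grasp_force: 0.0
nut_a 0.53 box [291. 145.  13.  16.] mean px [290. 147.] xy [0.6496 0.2977]
nut_a 0.53 box [280. 355.   7.   9.] mean px [282. 354.] xy [ 0.4604 -0.1917]
[ 0.45971412 -0.21512999  0.02659624]
```

View pics/s6c.png

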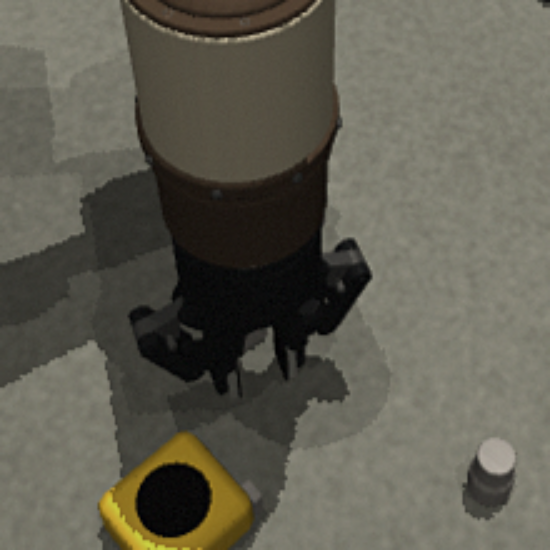

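The tips are behind nut3 and clear of the tape. I'll bear slightly toward -x while passing the collar, then turn toward the pen.

```bash
python3 -m inch '[[[0,0.05,0],[0,0,0],28],[[-0.01,0.1,0],[0,0,0],28],[[-0.025,0.17,0],[0,0,0],28],[[-0.033,0.25,0],[0,0,0],28],[[-0.033,0.33,0],[0,0,0],28],[[-0.033,0.41,0],[0,0,0],28],[[-0.03,0.47,0],[0,0,-0.06],28],[[-0.015,0.53,0],[0,0,-0.116],28]]'
python3 - <<'E'
from h import *
snap("side","s7");find("side","nut_a",.0095);find("side","collar",.018)
E
```

```text
time_s: 13.92
position: [0.4534, -0.0557, 0.0271]
ee_rot: [-180.0, -0.0, -100.0]
ft_force: [0.7, -1.0, 1.5]
finger_gap: 0.33
grasp_force: 1.2
nut_a 0.83 box [248. 281.  24.  26.] mean px [249. 278.] xy [ 0.4544 -0.0383]
nut_a 0.55 box [289. 146.  21.  15.] mean px [288. 147.] xy [0.6448 0.2971]
nut_a 0.5 box [270. 151.  12.  12.] mean px [267. 151.] xy [0.5988 0.2962]
collar 0.71 box [300. 302.  20.  26.] mean px [299. 301.] xy [ 0.5213 -0.1156]
```

```bash
python3 -m inch '[[[0.02,0.08,0],[0,0,-0.04],28],[[0.05,0.17,0],[0,0,-0.04],28],[[0.08,0.27,0],[0,0,-0.04],28],[[0.11,0.37,0],[0,0,-0.04],28],[[0.14,0.47,0],[0,0,-0.04],28],[[0.17,0.57,0],[0,0,-0.04],28],[[0.2,0.67,0],[0,0,-0.04],28],[[0.225,0.75,0],[0,0,-0.04],28]]'
python3 - <<'E'
from h import *
snap("side","s8");find("side","nut_a",.0095)
i=cv2.imread("pics/s8.png")[100:250,170:350]
cv2.imwrite("pics/s8c.png",cv2.resize(i,None,fx=3,fy=3))
E
```

```text
time_s: 15.08
position: [0.5215, 0.1685, 0.0264]
ee_rot: [180.0, -0.0, -103.3]
ft_force: [0.3, -1.8, 1.6]
finger_gap: 0.332
grasp_force: 1.1
nut_a 0.49 box [251. 189.  17.  23.] mean px [252. 188.] xy [0.5235 0.1874]
```

View pics/s8c.png

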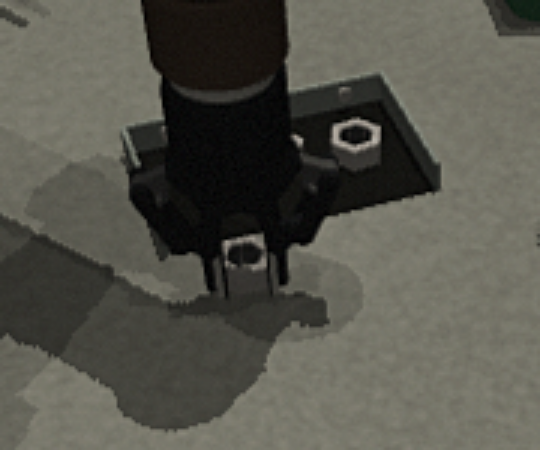

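nut3 sits in the cradle just outside the mouth, and nut1 and nut2 are inside. Now the final push.

```bash
python3 -m inch '[[[0,0.06,0],[0,0,0.04],28],[[0,0.13,0],[0,0,0.08],28],[[0,0.2,0],[0,0,0.12],28],[[0,0.26,0],[0,0,0.15],28],[[0,0.31,0],[0,0,0.15],28],[[0,0.34,0],[0,0,0.15],28],[[0,0.35,0],[0,0,0.15],28],[[0,0.35,0],[0,0,0.15],28]]'
python3 -m inch '[[[0,-0.05,0],[0,0,0],28],[[0,-0.08,0.1],[0,0,0],28],[[0,-0.1,0.3],[0,0,0],28],[[0,-0.3,0.5],[0,0,0],28],[[0,-0.5,0.5],[0,0,0],28],[[0,-0.7,0.5],[0,0,0],28],[[0,-0.7,0.5],[0,0,0],28],[[0,-0.7,0.5],[0,0,0],28]]'
python3 - <<'E'
from h import *
snap("side","s9");a=snap("top","t9");find("side","nut_a",.0095);find("top","nut_a",.012)
for n,z in [("collar",.036),("socket",.042),("bolt",.05),("tape",.036),("driver",.015),("dish",.03),("can",.13)]: find("top",n,z,1)
i=np.hstack([cv2.resize(cv2.imread("pics/s9.png")[110:200,190:340],None,fx=2.6,fy=2.6),cv2.resize(cv2.imread("pics/t9.png")[180:270+50,100:200],(364,234))])
cv2.imwrite("pics/c9.png",i)
E
```

```text
time_s: 16.18
position: [0.5216, 0.273, 0.0262]
ee_rot: [-180.0, 0.0, -90.5]
ft_force: [-0.1, -0.7, 0.4]
finger_gap: 0.33
grasp_force: 0.0
time_s: 17.18
position: [0.5213, 0.0615, 0.1763]
ee_rot: [-180.0, 0.0, -90.6]
ft_force: [-1.0, -0.4, -0.5]
finger_gap: 0.326
grasp_force: 0.0
nut_a 0.79 box [263. 151.  15.  17.] mean px [261. 151.] xy [0.5835 0.2996]
nut_a 0.71 box [290. 147.  19.  17.] mean px [290. 149.] xy [0.6461 0.2911]
nut_a 0.56 box [234. 162.  21.  18.] mean px [234. 160.] xy [0.5146 0.285 ]
nut_a 0.74 box [155. 216.  20.  17.] mean px [155. 217.] xy [0.644  0.2908]
nut_a 0.29 box [422. 160. 104.  14.] mean px [437. 160.] xy [ 0.7682 -0.2348]
collar 0.59 box [360. 283.  20.  18.] mean px [359. 283.] xy [ 0.5206 -0.1162]
bolt 0.58 box [296. 149.  17.  22.] mean px [295. 150.] xy [0.775  0.0123]
tape 0.8 box [446. 353.  42.  39.] mean px [445. 354.] xy [ 0.3946 -0.2784]
driver 0.59 box [422. 159. 104.  15.] mean px [438. 160.] xy [ 0.7692 -0.2343]
dish 0.76 box [232. 152.  47.  48.] mean px [233. 150.] xy [0.7734 0.1404]
can 0.93 box [515. 180.  50.  43.] mean px [514. 179.] xy [ 0.7052 -0.3808]
```

View pics/c9.png

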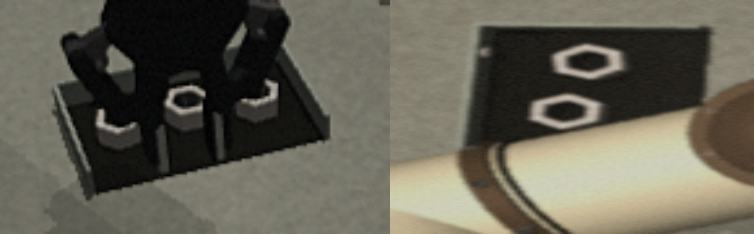

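All three nuts are flat and well behind the mouth: about (0.644,0.291), (0.584,0.300) and (0.515,0.285), with the mouth at about 0.225. The other things I could re-measure haven't moved, and the gripper is up and clear.

```bash
python3 -c "
from station import finish_job;print(finish_job())"
```

```text
the job is handed in; nothing more can be done
None
```

All three nuts were swept flat into the pen and the job was handed in at about 17 s; the collar and the other things I re-measured had not moved (the socket was not detected in the last picture), and no verdict came back.

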